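# Set the length stop of a cut-off jig and slide the board up to it

### The arm

A 6-joint arm with a two-finger parallel gripper is mounted at the origin on a cart in front of the work surface, level with it; the furniture and walls round the work are solid. World frame = base frame: x ahead of the robot, y to its left, z up, the work surface at z = 0. Lengths are in mm, angles in rad, forces in N, time in s.
With the tool pointing down it reaches from about 300 to 775 mm from the base axis. Payload 14.6 kg.
Tool frame: the origin (TCP) lies between the finger pads; the fingertips stand 19 mm ahead of it and the grasp point (between the pads) is the TCP; z points along the fingers, y is the line along which they close (so a half turn about z gives the same grasp; the last joint's range is limited). The gripper opens to 94 mm and grips with 3 to 60 N. Pads are 16 mm wide; open, the fingers measure 119 mm over their backs; the gripper's body (75 mm by 177 mm) begins 78 mm behind the grasp point.
Start: joints at [-1.26, 0.3, 1.521, -0, 1.321, -0.067], TCP at [202.875, -511.206, 224.446] pointing down, gripper open.
Joint ranges: [-3.03, 3.03], [-0.79, 2.21], [0.23, 2.52], [-1.04, 4.18], [0, 3.07], [-2.55, 2.55]. Speed limits (rad/s): [2.22, 2.22, 2.57, 3.14, 3.14, 3.14].

### API

Orientations are given as [roll, pitch, yaw] about the fixed x, y, z axes, in that order (R = Rz(yaw) Ry(pitch) Rx(roll)).
In Python, from cell import monitor, imaging, job, find_in, trace gives the robot as it stands. The module is installed in compiled form; this text tells all that it offers.
- The arm moves only by the tool arm_command, never from a script. Its argument "steps" is a list of rows, each a list of 5 numbers: the opening, from 0 (shut) to 1 (fully open), then the shift along the tool's x, y, z in mm, then the turn about the tool's z in degrees. In form: [[gripper, dx, dy, dz, turn], ...]. A call has 1 to 20 rows; each row is the pose to reach, as a shift and turn from the pose commanded when the call began, along the tool's axes at that moment; what a row does not reach only later rows make up. A row lasts 1/8 s, in which the tool goes at most 62.5 mm and 10.7 degrees, less where a joint would pass 70% of its speed; a pose out of reach is approached as far as the arm can. A call with a gripper value outside its range is refused whole. The fingers move at their own pace and stop on an object; "force" is the grip in N (left out, the last holds). Time passes only in rows, so rows that repeat a pose let the fingers close. It gives the time, the measured TCP pose, the force, the opening and the grip force at its end, in the units of the state.
- monitor.read_state(): the state, without advancing time (a new reading comes with each control period).
- imaging.camera(name): name is "side" or "top"; returns a dict with "img" (480x640x3 uint8, red, green, blue), "mtx" (3x3 intrinsics, pixels), "D" ([k1, k2, p1, p2, k3] as OpenCV has them; the pictures are not rectified), "view" (4x4, takes a point from world to camera coordinates). Camera axes: x right, y down, z forward; pixel columns grow to the right and rows downward; lengths in mm; the calibration is good to about 2 mm. A picture is of the moment at which its call begins. There is no depth.
- job.sign_off(): hands the job in; it is judged then, once.
Trained networks look in a picture, given as the dict that the camera call returned (one of the last four; its "shot" number tells which), for a name from the list of things; names that differ only in an ending like _2 or _b are one class to them, and where a whole thing is asked for, a point or a joint stands for the part that bears it (a point fixed in the world has none). Each returns a list of dicts, best first, with "p" (0 to 1); they miss things now and then, are a little off and sometimes report something else, mostly with a low value. They report only what shows in the picture. A call takes as long as a camera call.
- find_in(picture, target): "rect" ([centre column, centre row, width, height] in pixels, round what is visible of it).
- trace(picture, target): "region" (480x640 bool, what is visible of it) and "rect" ([centre column, centre row, width, height] in pixels, round what is visible of it).
The state is a dict: "clock": time; "joints": joint angles; "qd": joint speeds; "effort": joint torques, N m; "eef_pos": TCP position; "eef_rot": TCP orientation; "wrist_force": force on the tool from outside, world axes, zero at the start; "moment": the same for the moment, N m; "finger_gap": finger opening in mm; "finger_force": force on a finger pad.
Only numpy, scipy, OpenCV 4.12 (cv2) and the standard library are available. Lean on these libraries where they do the work, as an engineer would, in place of code of your own. Each camera call takes 0.05 s, during which the arm holds its last target. There are 200 camera calls.

### The job

Set up the cut-off jig using fingertip pushes only, gripping and lifting nothing. First push the blue sliding stop along its rail towards the board until its spring pin drops into the notch of the brass index plate, and do not run it past the notch. Then push the board along the trough at its end away from the stop until its other end rests against the stop's brass face, gently enough that the stop stays in its notch; leave the pin knob, the brass face and the things lying around alone.

Things in the scene. Friction and masses are not known exactly. Their poses are not given: they have to be found in the camera images.
- jig: Fixed cut-off jig: plywood base with a trough along its y axis (to the robot's left at yaw 0), aluminium rail behind it. Origin on the bench top, mid-width of the trough. Trough bed 10 mm up, x -30..+30 mm, y -205..+215 mm. Wooden lip in front of it, top 18 mm up; rail behind it, x 30..56 mm, top 34 mm up. The board lies in the trough on the -y side of the stop.
- pin_tip (a point): Foot of the stop's spring pin (a small roller), over the rail (jig x +43 mm): marks the stop's place along the jig. The stop slides only along jig y, starts 70 to 170 mm to the +y side of the notch, takes about 2 N to slide and 6 N to climb the index plate's ramp. Its saddle spans 15 mm either side of the pin in y, jig x 27..62 mm, top 55 mm above the bench.
- stop_push (a point): Middle of the +y side of the blue stop block that hangs into the trough: the place to push, towards jig -y. 10 mm to +y of the pin, at jig x 0, 34 mm above the bench. The block spans jig x -25..+28 mm, 13 to 54 mm above the bench, and is 20 mm thick along y.
- pin (a joint): Height of the spring pin in m: 0 = fully down (over the plain rail, or dropped into the notch), about 0.005 = on the crest beside the notch.
- index_plate: Brass index plate fixed on the rail's top, 58 mm long: two cross pins 5 mm high with a ramp outside each; the notch is the gap between the pins. Origin at the notch's centre on the rail top, axes as the jig. Along y each ramp begins 27 mm and its crest lies 9 mm from that centre; past the crest the spring snaps the pin into the notch and the resistance drops away. Then about 15 N drive it out, either way.
- stop_face: Brass face on the -y side of the blue stop block, 3 mm thick, 50 mm wide, 36 mm high; the robot must not touch it. Origin at the middle of its back, 10 mm to -y of the pin along the jig; its outer surface lies 3 mm farther to -y. Moves with the stop; axes as the jig.
- board_center (a point): Centre of the loose board, a plain grey-brown wooden offcut 55 mm wide (x), 110 mm long (y), 22 mm high, about 0.12 kg, flat in the trough, its top 32 mm above the bench. Its axes are nearly the jig's. Push at its -y end, above the 18 mm lip.
- board_end (a point): Middle of the board's +y end, 55 mm from its centre: the end that shall meet the brass face.
- tape: Yellow tape measure, 37 x 88 x 64 mm, loose, standing in front of the jig. Origin at its underside. Leave alone.
- sander: Orange-brown sanding block, 63 x 110 x 35 mm, loose, in front of the jig. Origin at its underside. Leave alone.
- plier: Red pliers, 59 x 189 x 13 mm, loose, behind the jig. Origin at their underside. Leave alone.
- knob: Red knob on the spring pin, 19 mm across, 12 mm high, rising and sinking with the pin. Origin at its underside, 61 mm above the bench when the pin is down, straight above the pin's tip. Leave alone.

How it is judged:
By the outcome, as a careful person would: the job done as asked, in the order asked, and still so for the second after the job is handed in, with the robot touching nothing.
It also fails if it takes over 64 s, if anything falls off the work surface, if the arm or the gripper's body presses on something with over 40 N, if the wrist force passes 120 N, or if a joint passes its speed limit or range.

## Working session

There is one attempt and no reset: what is moved stays moved. The work goes in short steps, Python scripts to look and compute and a tool call to move; the robot and the scene stay as the last step left them, time stands still between calls to the robot, and variables do not carry over. Pictures are saved under pics/ and viewed, at most 10 in all, crops included, and the job is handed in when it is done.

Besides the shell and the picture viewer there is one more tool, called after ">>>" as name(argument=value, ...), one argument or row to a line, values as JSON. arm_command: Moves the arm, as the interface text tells. Its arguments: {"type":"object","properties":{"steps":{"type":"array","items":{"type":"array","items":{"type":"number"}}},"force":{"type":"number"}},"required":["steps"]}

```bash
mkdir -p pics; python3 - <<'E'
from cell import monitor, imaging, job, find_in, trace
import cv2,numpy as np
s=monitor.read_state(); print({k:np.round(v,3).tolist() for k,v in s.items()})
for n in("side","top"):
    c=imaging.camera(n); cv2.imwrite(f"pics/{n}0.png",c["img"][:,:,::-1])
    print(n,c["mtx"].round(1).tolist(),c["D"],c["view"].round(3).tolist())
    for t in["jig","pin_tip","stop_push","index_plate","stop_face","board_center","knob","tape","sander","plier"]:
        print(t,[(round(float(r["p"]),2),np.round(r["rect"],1).tolist()) for r in find_in(c,t)[:2]])
E
```

```text
{'clock': 0.0, 'joints': [-1.26, 0.3, 1.522, 0.0, 1.321, -0.067], 'qd': [0.001, 0.0, 0.002, 0.002, 0.001, -0.002], 'effort': [0.002, -53.18, -35.274, 0.071, 0.024, -0.0], 'eef_pos': [202.786, -510.986, 223.864], 'eef_rot': [-3.14, -0.0, 0.378], 'wrist_force': [1.058, 0.535, -0.076], 'moment': [-0.032, -0.044, 0.035], 'finger_force': 0.0, 'finger_gap': 93.752}
side [[483.6, 0.0, 312.2], [0.0, 483.6, 238.0], [0.0, 0.0, 1.0]] [-0.04114109  0.          0.          0.          0.        ] [[0.952, -0.306, 0.015, -455.571], [-0.193, -0.639, -0.745, 255.215], [0.237, 0.706, -0.667, 652.222], [0.0, 0.0, 0.0, 1.0]]
jig [(0.93, [313.0, 274.2, 113.7, 182.5]), (0.24, [318.4, 320.5, 52.6, 66.4])]
pin_tip []
stop_push [(0.79, [287.5, 204.5, 44.0, 32.4]), (0.15, [320.6, 320.0, 50.0, 65.4])]
index_plate [(0.73, [318.1, 243.2, 15.4, 26.4])]
stop_face [(0.93, [281.4, 209.2, 26.2, 18.4])]
board_center [(0.95, [317.9, 318.2, 48.6, 65.9]), (0.44, [318.0, 242.4, 18.0, 25.4])]
knob []
tape [(0.78, [211.0, 243.8, 34.2, 48.1])]
sander [(0.6, [235.4, 313.8, 55.9, 67.5])]
plier [(0.68, [366.5, 242.2, 48.7, 60.0])]
top [[622.5, 0.0, 322.9], [0.0, 622.5, 242.5], [0.0, 0.0, 1.0]] [-0.15632826  0.          0.          0.          0.        ] [[-0.018, -1.0, -0.004, 217.685], [-0.996, 0.018, -0.084, 520.444], [0.084, 0.002, -0.996, 1041.585], [0.0, 0.0, 0.0, 1.0]]
jig [(0.82, [351.6, 250.4, 247.9, 70.9])]
pin_tip [(0.47, [263.9, 223.6, 13.7, 9.6])]
stop_push [(0.77, [261.6, 241.1, 13.5, 53.2])]
index_plate [(0.62, [336.6, 227.4, 40.3, 16.4]), (0.35, [425.9, 259.5, 67.9, 34.6])]
stop_face []
board_center [(0.83, [428.8, 257.6, 66.4, 32.0])]
knob [(0.48, [258.7, 223.6, 7.8, 11.4])]
tape [(0.79, [293.4, 341.8, 51.5, 33.9]), (0.22, [351.2, 250.9, 252.0, 70.4])]
sander [(0.86, [394.1, 330.6, 72.0, 44.5]), (0.72, [262.8, 240.4, 16.9, 51.9])]
plier [(0.85, [333.5, 172.2, 109.7, 36.3])]
```

View pics/side0.png

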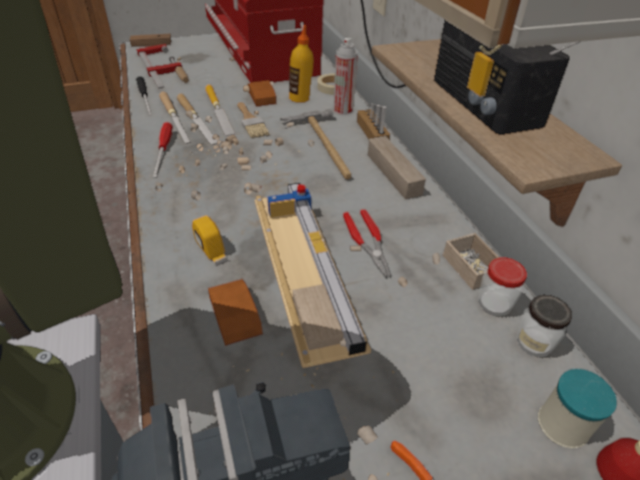

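View pics/top0.png

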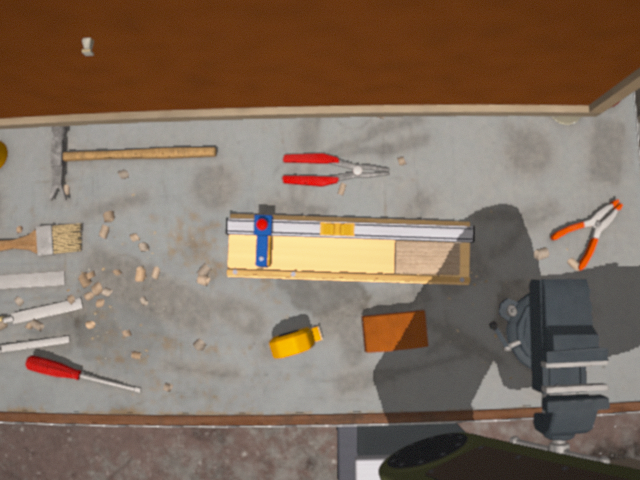

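```bash
cat > h.py <<'E'
from cell import monitor, imaging, job, find_in, trace
import cv2,numpy as np
def back(c,px,z):
    px=np.asarray(px,float).reshape(-1,1,2)
    n=cv2.undistortPoints(px,c["mtx"],c["D"])[:,0]
    R=c["view"][:3,:3];t=c["view"][:3,3]; o=-R.T@t
    d=np.c_[n,np.ones(len(n))]@R
    return (o+d*((z-o[2])/d[:,2])[:,None])[:,:2]
def box(c,t,z):
    r=trace(c,t)
    if not r: return None
    ys,xs=np.nonzero(r[0]["region"])
    p=back(c,np.c_[xs,ys],z).astype(np.float32)
    (cx,cy),(w,h),a=cv2.minAreaRect(p)
    return r[0]["p"],np.round([cx,cy,w,h,a],1).tolist(),np.round(cv2.boxPoints(((cx,cy),(w,h),a)),0).tolist()
E
python3 - <<'E'
from h import *
c=imaging.camera("top")
for t,z in[("jig",20),("index_plate",37),("stop_push",54),("pin_tip",54),("knob",73),("board_center",32),("tape",64),("sander",35),("plier",13)]: print(t,box(c,t,z))
# rail/ lip edges in image
print("vise/lip pts z0/150",back(c,[(505,320),(530,280),(590,280),(470,284),(228,278)],18).round(0).tolist(),back(c,[(505,320),(530,280),(590,280)],150).round(0).tolist())
im=cv2.resize(c["img"][200:300,215:485],None,fx=2.96,fy=2.96,interpolation=cv2.INTER_CUBIC)
cv2.imwrite("pics/crop.png",im[:,:,::-1])
E
```

```text
jig (0.92, [512.5, 162.6, 429.4, 112.8, 86.9], [[445.0, -49.0], [557.0, -55.0], [580.0, 374.0], [468.0, 380.0]])
index_plate (0.76, [545.1, 184.9, 56.1, 23.5, 86.7], [[532.0, 158.0], [555.0, 156.0], [558.0, 212.0], [535.0, 214.0]])
stop_push (0.83, [527.1, 307.7, 30.1, 88.4, 89.0], [[483.0, 293.0], [571.0, 292.0], [572.0, 322.0], [483.0, 323.0]])
pin_tip None
knob (0.66, [552.3, 307.7, 15.5, 14.6, 25.8], [[542.0, 311.0], [549.0, 298.0], [563.0, 305.0], [556.0, 318.0]])
board_center (0.9, [494.1, 33.2, 113.0, 57.1, 87.3], [[463.0, -22.0], [520.0, -25.0], [525.0, 88.0], [468.0, 91.0]])
tape (0.78, [360.1, 256.7, 38.0, 84.7, 16.2], [[330.0, 292.0], [354.0, 211.0], [390.0, 221.0], [367.0, 303.0]])
sander (0.75, [372.0, 91.2, 63.0, 108.5, 3.9], [[337.0, 143.0], [344.0, 35.0], [407.0, 39.0], [400.0, 147.0]])
plier (0.72, [652.7, 185.4, 186.9, 58.6, 88.9], [[622.0, 93.0], [680.0, 91.0], [684.0, 278.0], [625.0, 279.0]])
vise/lip pts z0/150 [[385.0, -103.0], [453.0, -150.0], [450.0, -261.0], [448.0, -44.0], [467.0, 372.0]] [[391.0, -65.0], [451.0, -106.0], [448.0, -203.0]]
```

View pics/crop.png

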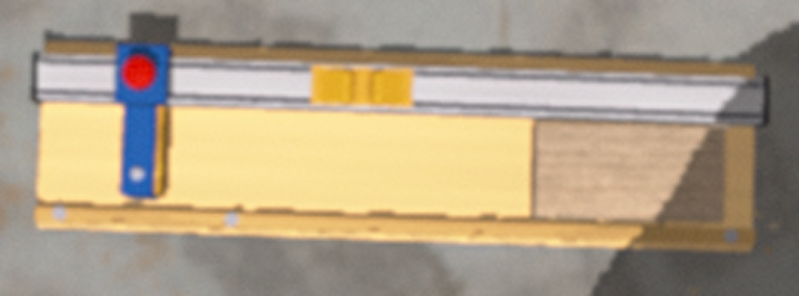

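>>> arm_command(
  steps=[
    [0,0,0,-60,0],
    [0,40,-46,-80,-5],
    [0,81,-92,-80,-10],
    [0,121,-138,-80,-15],
    [0,161,-184,-80,-20],
    [0,202,-230,-80,-25],
    [0,242,-276,-80,-30],
    [0,282,-322,-80,-35],
    [0,323,-368,-80,-40],
    [0,363,-414,-80,-45],
    [0,404,-459,-80,-50],
    [0,444,-505,-80,-55],
    [0,484,-551,-80,-60],
    [0,525,-597,-80,-65.3],
    [0,565,-643,-80,-65.3],
    [0,605,-689,-40,-65.3],
    [0,605,-689,0,-65.3],
    [0,605,-689,50,-65.3],
    [0,605,-689,90,-65.3],
    [0,605,-689,90,-65.3],
  ],
)

```text
clock: 4.1
eef_pos: [510.0, 351.7, 131.9]
eef_rot: [-3.137, 0.003, 1.518]
wrist_force: [-1.0, 0.1, -0.1]
finger_gap: 0.2
finger_force: 0.0
```

```bash
python3 - <<'E'
from h import *
s=monitor.read_state(); print(s["clock"],s["eef_pos"],s["eef_rot"],s["finger_gap"],s["wrist_force"])
for n in("top","side"):
    c=imaging.camera(n); cv2.imwrite(f"pics/{n}1.png",c["img"][:,:,::-1])
a=cv2.imread("pics/top1.png")[120:360,160:540];b=cv2.imread("pics/side1.png")[120:360,160:540]
cv2.imwrite("pics/both1.png",np.vstack([a,b]))
E
```

```text
4.1 [509.97388459 351.70990631 131.87894121] [-3.13717835e+00  3.00182593e-03  1.51750865e+00] 0.16138685526930033 [-0.98982394  0.13210214 -0.07640896]
```

View pics/both1.png

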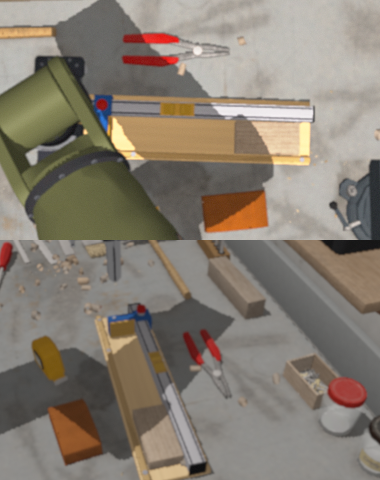

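>>> arm_command(
  steps=[
    [0,0,0,40,0],
    [0,0,0,75,0],
    [0,0,0,88,0],
    [0,0,0,88,0],
    [0,-6,0,88,0],
    [0,-12,0,88,0],
    [0,-18,0,88,0],
    [0,-22,0,88,0],
    [0,-26,0,88,0],
    [0,-30,0,88,0],
    [0,-35,0,88,0],
    [0,-40,0,88,0],
  ],
)

```text
clock: 5.7
eef_pos: [509.0, 312.2, 46.5]
eef_rot: [3.141, -0.0, 1.518]
wrist_force: [1.0, 1.8, 1.8]
finger_gap: 0.5
finger_force: 1.1
```

>>> arm_command(
  steps=[
    [0,-6,0,0,0],
    [0,-12,0,0,0],
    [0,-18,0,0,0],
    [0,-24,0,0,0],
    [0,-30,0,0,0],
    [0,-36,0,0,0],
    [0,-42,0,0,0],
    [0,-48,0,0,0],
    [0,-54,0,0,0],
    [0,-58,0,0,0],
    [0,-60,0,0,0],
    [0,-60,0,0,0],
  ],
)

```text
clock: 7.2
eef_pos: [505.5, 252.3, 46.3]
eef_rot: [-3.141, 0.0, 1.517]
wrist_force: [0.5, -0.2, -0.4]
finger_gap: 0.7
finger_force: 0.0
```

```bash
cat > m.py <<'E'
from h import *
import sys
s=monitor.read_state(); p=s["eef_pos"]; print(s["clock"],p,s["wrist_force"])
d=np.array([.0535,.9986]);e=np.array([.9986,-.0535])
print("tool along/across",(p[:2]-[502.2,187.2])@d,(p[:2]-[502.2,187.2])@e)
c=imaging.camera("top");c2=imaging.camera("side")
for t,z in[("index_plate",37),("knob",73),("stop_push",54),("board_center",32),("stop_face",45)]:
  for cc,n in((c,"top"),(c2,"side")):
    for r in find_in(cc,t)[:1]:
        q=back(cc,[r["rect"][:2]],z)[0]-[502.2,187.2]; print(t,n,round(r["p"],2),np.round(r["rect"],1),"along %.1f across %.1f"%(q@d,q@e))
cv2.imwrite(f"pics/{sys.argv[1]}.png",np.vstack([cv2.resize(c["img"][190:300,215:485],None,fx=2.4,fy=2.4),cv2.resize(c2["img"][180:360,230:400],None,fx=1.8,fy=1.8,interpolation=2)[:,:306]]if 0 else [np.pad(cv2.resize(c["img"][190:300,215:485],None,fx=2,fy=2,interpolation=2),((0,0),(0,0),(0,0))),np.pad(cv2.resize(c2["img"][180:360,230:400],None,fx=2,fy=2,interpolation=2),((0,0),(0,200),(0,0)))])[:,:,::-1])
E
python3 m.py a
```

```text
7.2 [505.50330611 252.26775519  46.29061781] [ 0.54635926 -0.24266741 -0.41531581]
tool along/across 65.1533872103206 -0.18244342305730168
index_plate top 0.51 [343.  230.5  22.2  12. ] along -11.3 across 41.3
index_plate side 0.7 [316.9 245.2  17.   25.5] along -12.8 across 40.8
knob top 0.64 [344.2 229.3  26.6  17.7] along -12.3 across 39.6
knob side 0.54 [313.4 212.7   7.9   5.8] along 36.4 across 46.6
board_center top 0.79 [427.3 259.8  66.2  30.7] along -156.1 across -3.0
board_center side 0.91 [318.8 319.6  49.5  67.1] along -174.4 across 0.2
stop_face side 0.69 [289.6 233.8  26.1  20.7] along 20.6 across -2.3
```

View pics/a.png

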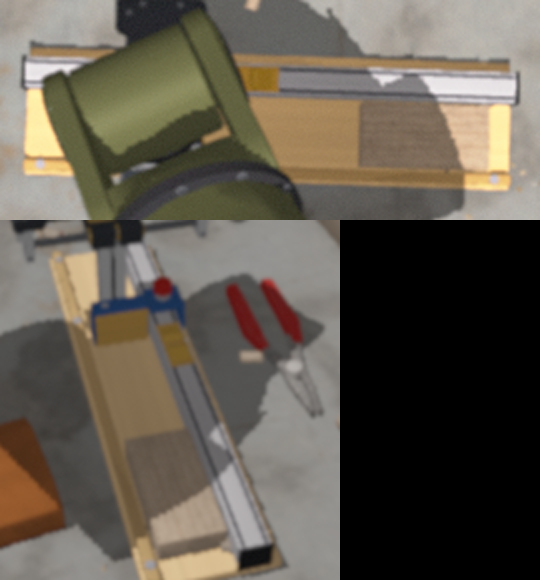

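>>> arm_command(
  steps=[
    [0,-3,0,0,0],
    [0,-6,0,0,0],
    [0,-9,0,0,0],
    [0,-12,0,0,0],
    [0,-15,0,0,0],
    [0,-18,0,0,0],
    [0,-21,0,0,0],
    [0,-23,0,0,0],
    [0,-25,0,0,0],
  ],
)

```text
clock: 8.93
eef_pos: [504.4, 228.0, 46.5]
eef_rot: [3.141, -0.001, 1.518]
wrist_force: [0.4, 8.7, -2.3]
finger_gap: 0.4
finger_force: 3.8
```

>>> arm_command(
  steps=[
    [0,-1.5,0,0,0],
    [0,-3,0,0,0],
    [0,-4.5,0,0,0],
    [0,-6,0,0,0],
  ],
)

```text
clock: 9.43
eef_pos: [504.1, 222.1, 46.5]
eef_rot: [3.141, -0.001, 1.518]
wrist_force: [0.6, 8.0, -0.5]
finger_gap: 0.4
finger_force: 3.9
```

>>> arm_command(
  steps=[
    [0,-1,0,0,0],
    [0,-2,0,0,0],
    [0,-3,0,0,0],
  ],
)

```text
clock: 9.8
eef_pos: [503.9, 219.1, 46.5]
eef_rot: [3.141, -0.001, 1.518]
wrist_force: [1.1, 8.0, -1.6]
finger_gap: 1.0
finger_force: 3.5
```

>>> arm_command(
  steps=[
    [0,-1,0,0,0],
    [0,-2,0,0,0],
  ],
)

```text
clock: 10.05
eef_pos: [503.8, 216.8, 46.5]
eef_rot: [3.141, -0.001, 1.518]
wrist_force: [0.2, 4.1, -0.6]
finger_gap: 0.4
finger_force: 2.2
```

>>> arm_command(
  steps=[
    [0,-1,0,0,0],
    [0,-2,0,0,0],
  ],
)

```text
clock: 10.3
eef_pos: [503.7, 214.4, 46.5]
eef_rot: [3.142, 0.0, 1.518]
wrist_force: [0.1, 1.9, -0.3]
finger_gap: 0.1
finger_force: 0.8
```

>>> arm_command(
  steps=[
    [0,-1,0,0,0],
  ],
)

```text
clock: 10.42
eef_pos: [503.6, 213.3, 46.4]
eef_rot: [-3.141, 0.0, 1.517]
wrist_force: [0.5, 0.3, 0.5]
finger_gap: 0.5
finger_force: 0.0
```

>>> arm_command(
  steps=[
    [0,-1,0,0,0],
  ],
)

```text
clock: 10.55
eef_pos: [503.5, 212.2, 46.4]
eef_rot: [-3.141, 0.0, 1.517]
wrist_force: [-0.1, 0.3, -0.2]
finger_gap: 0.9
finger_force: 0.0
```

```bash
python3 m.py b
```

```text
10.55 [503.53350008 212.22603864  46.36338649] [-0.14307008  0.28487996 -0.16969532]
tool along/across 25.062344441447923 -0.007259888608323783
stop_push side 0.83 [305.  244.1  48.6  34.1] along -22.7 across 15.9
board_center side 0.97 [318.2 318.4  51.6  67. ] along -171.8 across -0.0
stop_face side 0.73 [295.4 248.8  27.7  18.1] along -21.2 across -1.2
```

View pics/b.png

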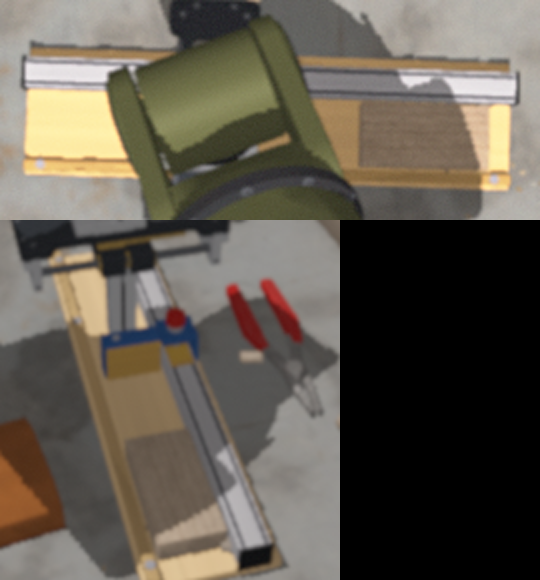

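>>> arm_command(
  steps=[
    [0,15,0,0,0],
    [0,20,0,-40,0],
    [0,20,0,-90,0],
    [0,0,0,-110,0],
    [0,-40,0,-110,0],
    [0,-80,0,-110,0],
    [0,-120,0,-110,0],
    [0,-160,0,-110,0],
    [0,-200,0,-110,0],
    [0,-235,0,-110,0],
    [0,-255,0,-110,0],
    [0,-255,0,-110,0],
  ],
)

```text
clock: 12.65
eef_pos: [490.3, -42.3, 156.6]
eef_rot: [3.141, -0.0, 1.516]
wrist_force: [-0.0, 0.2, 0.3]
finger_gap: 0.6
finger_force: 0.0
```

```bash
python3 m.py c
```

```text
12.65 [490.31487173 -42.32822154 156.57232526] [-0.04096698  0.20126339  0.32663945]
tool along/across -229.84273639210613 0.4112707579353055
knob top 0.6 [337.5 226.8  11.7  16.5] along -1.2 across 43.3
knob side 0.66 [210.8 239.5  38.   49.3] along 7.2 across -144.0
stop_push top 0.97 [335.9 242.   16.4  50.4] along 0.3 across 20.0
board_center top 0.69 [427.1 258.2  64.9  33. ] along -155.7 across -0.3
board_center side 0.73 [317.8 319.8  48.6  66.3] along -174.4 across -1.4
stop_face side 0.72 [299.8 252.7  15.8  12.2] along -32.8 across 4.0
```

View pics/c.png

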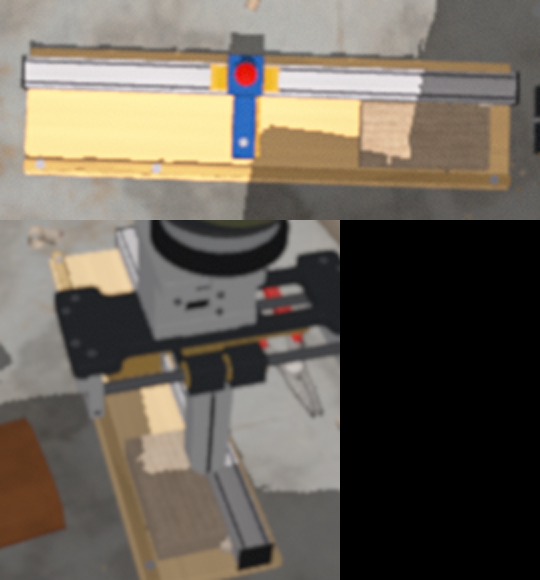

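>>> arm_command(
  steps=[
    [0,0,0,50,0],
    [0,0,0,90,0],
    [0,0,0,115,0],
    [0,0,0,115,0],
    [0,4,0,115,0],
    [0,8,0,115,0],
    [0,11,0,115,0],
    [0,14,0,115,0],
    [0,18,0,115,0],
    [0,22,0,115,0],
    [0,26,0,115,0],
    [0,30,0,115,0],
    [0,34,0,115,0],
    [0,38,0,115,0],
  ],
)

```text
clock: 15.0
eef_pos: [492.1, -3.8, 41.4]
eef_rot: [-3.142, -0.0, 1.517]
wrist_force: [0.1, -0.7, -0.1]
finger_gap: 0.6
finger_force: 0.3
```

>>> arm_command(
  steps=[
    [0,4,0,0,0],
    [0,8,0,0,0],
    [0,12,0,0,0],
    [0,16,0,0,0],
    [0,20,0,0,0],
    [0,24,0,0,0],
    [0,28,0,0,0],
    [0,32,0,0,0],
    [0,36,0,0,0],
    [0,40,0,0,0],
    [0,43,0,0,0],
    [0,45,0,0,0],
    [0,46,0,0,0],
  ],
)

```text
clock: 16.62
eef_pos: [494.5, 41.9, 41.5]
eef_rot: [-3.142, -0.0, 1.518]
wrist_force: [-0.5, 0.0, -0.3]
finger_gap: 0.6
finger_force: 0.2
```

```bash
python3 m.py d
```

```text
16.625 [494.481263    41.91547369  41.45096092] [-0.5342139   0.00456766 -0.32885394]
tool along/across -145.49408039959204 0.06479138908069375
index_plate top 0.73 [336.8 229.8  35.3  17.1] along -0.8 across 42.2
knob top 0.54 [336.  227.4  12.7  15. ] along 1.2 across 42.2
stop_push top 0.78 [336.4 243.1  19.2  51.6] along -0.6 across 18.2
board_center top 0.76 [376.5 256.   56.4  31.8] along -69.5 across 0.5
stop_face top 0.57 [337.5 227.6  10.2   8.4] along -1.7 across 45.1
```

View pics/d.png

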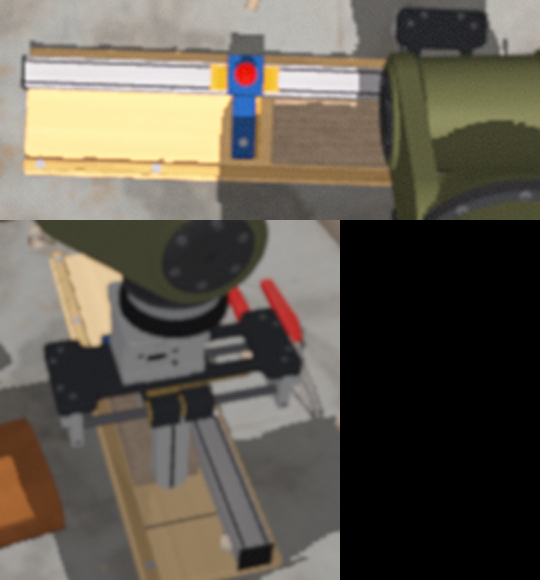

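>>> arm_command(
  steps=[
    [0,1.5,0,0,0],
    [0,3,0,0,0],
    [0,4.5,0,0,0],
    [0,6,0,0,0],
    [0,7,0,0,0],
    [0,8,0,0,0],
  ],
)

```text
clock: 17.98
eef_pos: [494.9, 49.9, 41.4]
eef_rot: [3.142, 0.0, 1.518]
wrist_force: [-0.6, -1.4, 0.5]
finger_gap: 0.3
finger_force: 0.2
```

>>> arm_command(
  steps=[
    [0,0.7,0,0,0],
    [0,1.4,0,0,0],
    [0,2,0,0,0],
  ],
)

```text
clock: 18.35
eef_pos: [495.0, 51.8, 41.5]
eef_rot: [3.142, 0.0, 1.518]
wrist_force: [-0.1, -1.2, -0.1]
finger_gap: 0.6
finger_force: 0.2
```

>>> arm_command(
  steps=[
    [0,0.5,0,0,0],
    [0,1,0,0,0],
  ],
)

```text
clock: 18.6
eef_pos: [495.1, 52.8, 41.4]
eef_rot: [-3.142, -0.0, 1.517]
wrist_force: [0.5, 0.0, 0.3]
finger_gap: 0.5
finger_force: 0.2
```

>>> arm_command(
  steps=[
    [0,0.5,0,0,0],
    [0,1,0,0,0],
  ],
)

```text
clock: 18.85
eef_pos: [495.1, 53.8, 41.4]
eef_rot: [-3.142, -0.0, 1.517]
wrist_force: [-0.4, -1.5, 0.0]
finger_gap: 0.6
finger_force: 0.2
```

>>> arm_command(
  steps=[
    [0,0.5,0,0,0],
    [0,1,0,0,0],
  ],
)

```text
clock: 19.1
eef_pos: [495.2, 54.7, 41.4]
eef_rot: [3.142, 0.0, 1.517]
wrist_force: [0.7, -2.9, -0.1]
finger_gap: 0.7
finger_force: 1.4
```

>>> arm_command(
  steps=[
    [0,0.5,0,0,0],
  ],
)

```text
clock: 19.23
eef_pos: [495.2, 55.1, 41.4]
eef_rot: [3.142, 0.0, 1.518]
wrist_force: [0.8, -5.6, 0.1]
finger_gap: 0.3
finger_force: 2.6
```

>>> arm_command(
  steps=[
    [0,0.5,0,0,0],
  ],
)

```text
clock: 19.35
eef_pos: [495.3, 55.4, 41.5]
eef_rot: [3.142, 0.001, 1.518]
wrist_force: [0.6, -7.6, 1.2]
finger_gap: 0.7
finger_force: 4.0
```

>>> arm_command(
  steps=[
    [0,-2,0,0,0],
    [0,-8,0,0,0],
    [0,-20,0,0,0],
    [0,-25,0,-40,0],
    [0,-25,0,-90,0],
    [0,-45,0,-120,0],
    [0,-85,0,-120,0],
    [0,-105,0,-120,0],
    [0,-105,0,-120,0],
  ],
)

```text
clock: 20.48
eef_pos: [489.4, -50.4, 161.5]
eef_rot: [-3.142, -0.0, 1.515]
wrist_force: [-0.2, 0.2, -0.0]
finger_gap: 0.9
finger_force: 0.0
```

```bash
python3 m.py e
```

```text
20.475 [489.4139516  -50.39874143 161.45387912] [-0.15627417  0.17629094 -0.01281697]
tool along/across -237.95015677736694 -0.056615266030347194
index_plate top 0.73 [336.  226.9  37.3  14.5] along 0.7 across 47.0
stop_push top 0.86 [334.6 244.6  14.9  51. ] along 2.3 across 15.6
board_center top 0.95 [377.4 257.5  68.9  36.6] along -71.1 across -2.0
board_center side 0.65 [304.6 279.4  41.   58.6] along -85.3 across -0.4
stop_face top 0.46 [346.  246.2   3.    9.2] along -17.0 across 14.3
```

View pics/e.png

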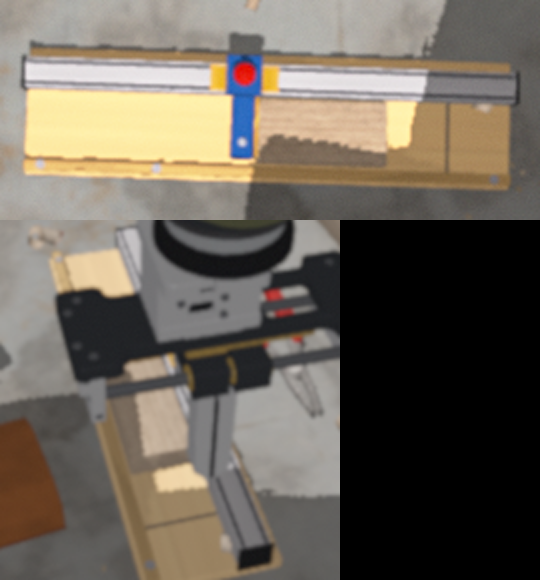

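```bash
python3 -c "
from cell import job
print(job.sign_off())"
```

```text
the job is handed in; nothing more can be done
None
```

The job is handed in after about 20 s: the stop's pin is in the notch, and the board's end rests against the brass face. The last push reached about 7.6 N, and the final top view shows the stop still centred on the index plate. The sign-off gave no verdict.

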